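# Fold back the blue bifold cover of the eyedrop tray

## Robot

A 6-joint arm with a two-finger parallel gripper is mounted at the origin on the work surface. World frame = base frame: x ahead of the robot, y to its left, z up, the work surface at z = 0. Lengths are in m, angles in rad, forces in N, time in s.
With the tool pointing down it reaches from about 0.275 to 0.85 m from the base axis. Payload 19 kg.
Tool frame: the origin (TCP) lies on the centre line of the jaws, within the pads' length; the fingertips stand env.finger_overhang ahead of it and the grasp point (between the pads) lies 6 mm ahead of it (env.finger_overhang is the distance from the TCP to the fingertips, in m); y points along the fingers, z is the direction in which the jaws open and shut, and the axes are right-handed (so a half turn about y gives the same grasp; the last joint's range is limited). The gripper opens to 85 mm and grips with 20 to 120 N. Pads are 22 mm wide; open, the fingers measure 114 mm over their backs; the gripper's body (76 mm by 85 mm) begins 54 mm behind the grasp point. The pads swing forward as they close: fully open they stand 13 mm farther back than shut.
Start: joints at [-1.48, 0.15, 1.437, -0, 1.554, -0.134], TCP at [0.128, -0.561, 0.256] pointing down, gripper open.
Joint ranges: [-2.8, 2.8], [-0.68, 2.1], [0.12, 2.68], [-1.39, 4.53], [0.16, 2.79], [-2.81, 2.81]. Speed limits (rad/s): [1.89, 1.89, 2.22, 3.01, 3.01, 3.01].

## Interface

Orientations are given as a unit quaternion [x, y, z, w].
In Python, from plant import env gives the robot as it stands.
- The arm moves only by the shell command python3 -m jog 'ROWS' [FORCE]. ROWS is a JSON object of lists of equal length, an entry for each row: "xyz": the shift along the tool's x, y, z in mm, a list of three; "roll": the turn about the tool's y in degrees; "gripper": the opening, from 0 (shut) to 1 (fully open). In form: {"xyz": [[x, y, z], ...], "roll": [roll, ...], "gripper": [gripper, ...]}. A call has 1 to 5 rows; each row shifts and turns the pose as measured when the row begins, along the tool's axes as they then stand; what a row does not reach is not made up. A row lasts 1/12 s, in which the tool goes at most 41.7 mm and 7.16 degrees, less where a joint would pass 70% of its speed; a pose out of reach is approached as far as the arm can. A call with a gripper value outside its range is refused whole. The fingers move at their own pace and stop on an object; FORCE is the grip in N (left out, the last holds). Time passes only in rows, so rows that do not move let the fingers close. It gives the time, the measured TCP pose, the force and the opening at its end, in the units of the state.
- env.read_state(): the state, without advancing time (a new reading comes with each control period).
- env.get_image(name): name is "side" or "top"; returns the picture (420x560x3 uint8, blue, green, red); there is no depth.
- env.camera_info(name): a dict with "camera_matrix" (3x3 intrinsics, pixels), "R" (3x3) and "t" (3): a world point X has camera coordinates R X + t. Camera axes: x right, y down, z forward; pixel columns grow to the right and rows downward; lengths in m; the calibration is good to about 2 mm. A picture is of the moment at which its call begins. camera_info takes no time and is no camera call.
- env.sign_off(): hands the job in, once; it reports no verdict.
Trained networks look in the newest picture that a camera, given by its name, has taken for a name from the list of things; names that differ only in an ending like _2 or _b are one class to them, and where a whole thing is asked for, a point or a joint stands for the part that bears it (a point fixed in the world has none). Each returns a list of dicts, best first, with "p" (0 to 1); they miss things now and then, are a little off and sometimes report something else, mostly with a low value. They report only what shows in the picture. A call takes as long as a camera call. They do not tell look-alikes from the thing itself.
- env.cut_out(camera, label): "mask" (420x560 bool, what is visible of it) and "box" ([left, top, right, bottom] in pixels, round what is visible of it).
- env.place_of(camera, label): "location" ([column, row] in pixels: a listed point, or the origin of a listed thing).
The state is a dict: "time": time; "joint_positions": joint angles; "qd": joint speeds; "joint_efforts": joint torques, N m; "ee_pos": TCP position; "orientation": TCP orientation; "wrist_force": force on the tool from outside, world axes, zero at the start; "torque": the same for the moment, N m; "gripper_width": finger opening in m.
Only numpy, scipy, OpenCV 4.12 (cv2) and the standard library are available. Lean on these libraries where they do the work, as an engineer would, in place of code of your own. Each camera call takes 0.05 s, during which the arm holds its last target.

## Task

Open up the eyedrop tray on the bedside cart: push the raised front panel of its blue bifold cover over backwards until it lies folded flat on the rear panel, and press the folded pair down so that it lies flat on the rear half of the tray. Leave the tray with the grey cover as it is, and do not shift or tip the glass tumbler.

Things in the scene. Friction and masses are not known exactly. Their poses are not given: they have to be found in the camera images.
- blue_tray: Fixed white tray with BLUE bifold cover, 210 x 112, rim 50 high (mm). Origin: underside centre; x from front (robot side) to rear, z up. Cover: 2 panels 100 x 106 x 4. Rear panel hinged at tray x 103, z 54, raised 3-15 deg at its front end, the fold line; there the front panel hinges. Folded and down: pair over x 3 to 103, top z 58. Stiff hinges stay put; 4 N pressed mid-pair brings it down.
- blue_edge (a point): Middle of the free edge (white stripe) of the blue front panel, 100 mm from the fold line. x points along the panel to the fold line, y along the edge, z out of the face that ends against the rear panel. At first the panel stands up, leaning up to 30 degrees either way; about 1 N at the edge turns it. Two bottles stand below the rim in the front bay.
- grey_edge (a point): Middle of the free edge of the front panel of the GREY bifold cover on the neighbouring tray, which is of the same size and make and also fixed and half open; not to be moved.
- tumbler_center (a point): Centre (half-way up, 50 mm above the cart top) of a clear glass tumbler, 72 mm across and 100 mm high, loose, z up; not to be shifted or tipped.
Not all that is in view belongs to the job. Leave any green or yellow look-alike of the blue_tray alone.

How it is judged:
At the end, for the whole second after the job is handed in: The blue flap is folded back over the rear half of the tray, level with the tray to within about 10 degrees, its free edge over the rear rim (tray x above 80 mm) and no more than 15 mm above its fully folded height (z below 69 mm) (angle between the z axis of blue_edge and the z axis of blue_tray, either way round below 0.18 rad and x of blue_edge in the frame of blue_tray above 0.08 m and z of blue_edge in the frame of blue_tray below 0.069 m); the robot touches nothing.
It fails at once if the grey cover was moved more than 15 mm (distance of grey_edge from where it was at the start of the episode above 0.015 m).
It fails at once if the tumbler was shifted more than 20 mm or tipped (distance of tumbler_center from where it was at the start of the episode above 0.02 m or angle between tumbler_center's own z axis and vertical above 0.3 rad).
It also fails if it takes over 32 s, if anything falls off the work surface, if the arm or the gripper's body presses on something with over 40 N, if the wrist force passes 120 N, or if a joint passes its speed limit or range.

## Working session

There is one attempt and no reset: what is moved stays moved. The work goes in short steps, Python scripts to look and compute and a shell command to move; the robot and the scene stay as the last step left them, time stands still between calls to the robot, and variables do not carry over. Pictures are saved under pics/ and viewed, and the job is handed in when it is done.

```bash
ls; mkdir -p pics; python3 - <<'E'
from plant import env
import cv2
for c in("side","top"):
    cv2.imwrite(f"pics/{c}0.png",env.get_image(c))
    i=env.camera_info(c);print(c,i)
    for l in("blue_edge","blue_tray","grey_edge","tumbler_center"):
        print(l,[(round(d['p'],2),[round(float(v)) for v in d['location']]) for d in env.place_of(c,l)][:4])
print(env.read_state(),env.finger_overhang)
E
```

```text
pics
side {'camera_matrix': array([[456.67143719,   0.        , 277.54428108],
       [  0.        , 456.67143719, 211.30333322],
       [  0.        ,   0.        ,   1.        ]]), 'R': array([[ 0.98888285, -0.148545  , -0.00671428],
       [-0.11709407, -0.75008972, -0.65088739],
       [ 0.09164976,  0.64443758, -0.7591446 ]]), 't': array([-0.57727158,  0.06699621,  1.19395544])}
blue_edge [(0.71, [260, 226]), (0.56, [353, 341])]
blue_tray [(0.84, [256, 270]), (0.68, [374, 322]), (0.62, [192, 392])]
grey_edge [(0.77, [257, 93])]
tumbler_center [(0.56, [367, 212])]
top {'camera_matrix': array([[388.59562587,   0.        , 284.26033554],
       [  0.        , 388.59562587, 209.72583362],
       [  0.        ,   0.        ,   1.        ]]), 'R': array([[ 0.04034524, -0.99918143, -0.00295451],
       [-0.97812768, -0.03889091, -0.20433732],
       [ 0.20405515,  0.01113393, -0.97889608]]), 't': array([-0.08332003,  0.54608671,  0.88783335])}
blue_edge [(0.83, [485, 339]), (0.66, [334, 214]), (0.65, [428, 166]), (0.27, [298, 122])]
blue_tray [(0.93, [442, 305]), (0.64, [400, 143]), (0.42, [122, 186])]
grey_edge [(0.69, [119, 186])]
tumbler_center [(0.84, [299, 122]), (0.51, [336, 211])]
{'time': 0.5, 'joint_positions': array([-1.47998995e+00,  1.50514512e-01,  1.43745514e+00, -2.36390756e-05,
        1.55377543e+00, -1.33995023e-01]), 'qd': array([ 6.06357985e-04, -3.72653535e-04, -2.69039204e-03, -6.39451812e-05,
        7.18511600e-04, -1.01763696e-03]), 'joint_efforts': array([-4.91022540e-03, -7.12302518e+01, -5.70737743e+01, -2.89519749e-04,
        1.98554495e-03,  4.62663286e-05]), 'ee_pos': array([ 0.1281477 , -0.56049671,  0.25623082]), 'orientation': array([-0.07931938,  0.70269876, -0.70259064,  0.079305  ]), 'wrist_force': array([-0.54835116, -0.0228726 , -0.17969712]), 'torque': array([ 0.01233776,  0.01348329, -0.08836348]), 'gripper_width': 0.0851171374657495} 0.025
```

View pics/side0.png

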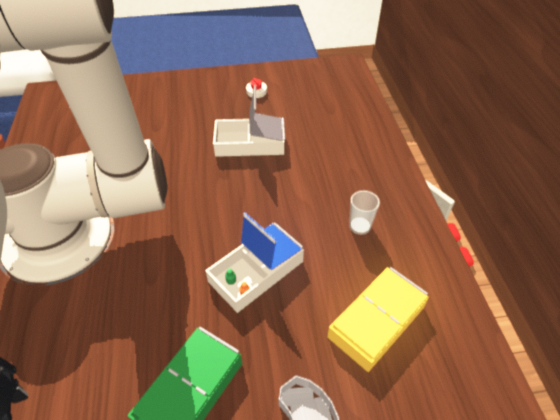

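View pics/top0.png

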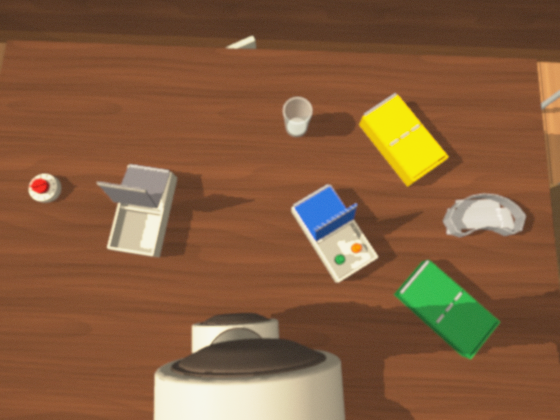

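Candidates for the blue tray: blue at side (256,268) / top (335,233), with its front panel standing. The green tray (top 447,308) and the yellow one (top 403,140) are closed look-alikes, and the grey one is at top (143,210). The blue one fits both by colour and by its raised panel. I'll confirm it in an enlarged crop.

```bash
python3 - <<'E'
import cv2,numpy as np
s=cv2.imread("pics/side0.png")[200:320,190:320]; t=cv2.imread("pics/top0.png")[170:290,275:395]
a=cv2.resize(s,None,fx=3.3,fy=5*.66,interpolation=cv2.INTER_CUBIC);b=cv2.resize(t,None,fx=3.0,fy=3.3,interpolation=cv2.INTER_CUBIC)
b=cv2.resize(t,(360,396),interpolation=cv2.INTER_CUBIC)
print(a.shape,b.shape)
cv2.imwrite("pics/crop0.png",np.hstack([a,b]))
E
```

```text
(396, 429, 3) (396, 360, 3)
```

View pics/crop0.png

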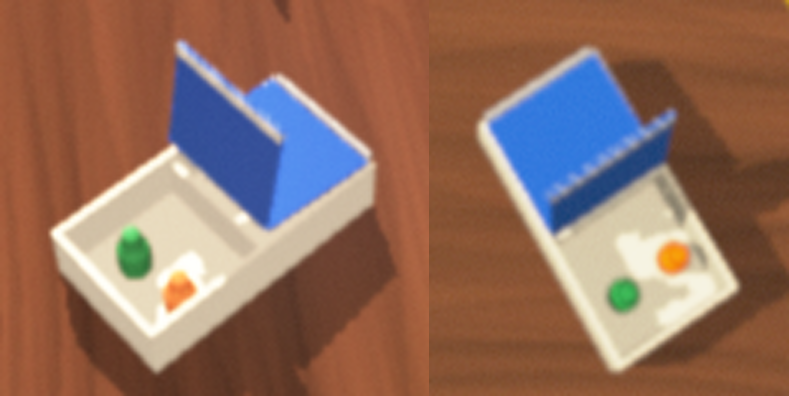

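The crop confirms it: the blue bifold tray, with its front panel upright and a white stripe on top, green and orange bottles in the front bay. Next I triangulate its corners and the edge.

```bash
cat > h.py <<'E'
import numpy as np,cv2
from plant import env
def P(c):
    i=env.camera_info(c);return i['camera_matrix']@np.c_[i['R'],i['t']]
def tri(s,t):
    X=cv2.triangulatePoints(P('side'),P('top'),np.array(s,float),np.array(t,float))[:,0];return X[:3]/X[3]
def ray(c,p,z):
    i=env.camera_info(c);o=-i['R'].T@i['t'];d=i['R'].T@np.linalg.solve(i['camera_matrix'],[*p,1]);return o+d*(z-o[2])/d[2]
def proj(c,X):
    q=P(c)@np.r_[X,1];return q[:2]/q[2]
E
python3 - <<'E'
from h import *
np.set_printoptions(precision=4,suppress=True)
pts=dict(FL=((205.8,270.6),(337,282)),FR=((235.5,301.5),(378.3,257.3)),RR=((303,248.5),(330,185.2)),RL=((273.3,222.7),(292.3,207.9)),EL=((244.5,213),(315,228.5)),ER=((275.5,241.5),(356,204.8)),tum=((363,213),(297,116)),ge=((257,93),(119,186)))
for k,(s,t) in pts.items():
    X=tri(s,t);print(k,X,'rep',proj('side',X)-s,proj('top',X)-t)
E
```

```text
FL [ 0.3834 -0.1932  0.0422] rep [-0.5025  0.1219] [-0.0773 -0.7006]
FR [ 0.4452 -0.2898  0.0498] rep [-0.564   0.1553] [-0.0794 -0.7452]
RR [ 0.6189 -0.1717  0.0507] rep [-0.6166  0.2503] [-0.0827 -0.8915]
RL [ 0.559  -0.0804  0.0495] rep [-0.8522  0.3159] [-0.1212 -1.2935]
EL [ 0.4895 -0.1299  0.1586] rep [-0.0576  0.0194] [-0.0093 -0.0885]
ER [ 0.5468 -0.2178  0.1549] rep [-0.3846  0.1417] [-0.0553 -0.5598]
tum [ 0.7949 -0.0844  0.0517] rep [ 0.5468 -0.2983] [0.0765 0.843 ]
ge [0.5666 0.2938 0.1777] rep [-1.1704  0.5047] [-0.1994 -2.3325]
```

```bash
cat >> h.py <<'E'
from scipy.spatial.transform import Rotation as Ro
C=np.array([.5016,-.184,0]);Y=np.deg2rad(33.2);T=Ro.from_euler('z',Y).as_matrix()
def show(target=None):
    s=env.read_state();R=Ro.from_quat(s['orientation']).as_matrix()
    print('t',round(s['time'],2),'tip tray mm',np.round(1e3*(T.T@(s['ee_pos']+R[:,1]*env.finger_overhang-C)),1),'F',np.round(T.T@s['wrist_force'],1),'w',round(s['gripper_width'],3))
    print('heading x,z in tray deg',[round(float(np.rad2deg(np.arctan2(*(T.T@R[:,k])[[1,0]]))),1) for k in(0,2)])
    if target is not None:
        tip=C+T@(np.array(target)/1e3);print('tool shift mm',np.round(1e3*R.T@(tip-s['ee_pos']-R[:,1]*env.finger_overhang),1))
E
python3 -c "
from h import *
show([-42,0,225])"
```

```text
t 0.5 tip tray mm [-518.6 -110.5  231.2] F [-0.5  0.3 -0.2] w 0.085
heading x,z in tray deg [159.7, -110.3]
tool shift mm [-408.6    6.3 -269.2]
```

```bash
python3 -m jog '{"xyz":[[0,0,0],[-10,0,-5],[-20,0,-13],[-30,0,-20],[-30,0,-20]],"roll":[-6,-6,-6,-2.3,0],"gripper":[0,0,0,0,0]}' 40; python3 -c "
from h import *
show([-42,0,225])"
```

```text
time: 0.92
ee_pos: [0.1764, -0.4677, 0.2543]
orientation: [-0.206, 0.677, -0.676, 0.206]
wrist_force: [0.4, 0.9, -0.1]
gripper_width: 0.0259
t 0.92 tip tray mm [-427.4  -59.2  229.3] F [ 0.8  0.6 -0.1] w 0.026
heading x,z in tray deg [-179.3, -89.3]
tool shift mm [-386.1    4.4  -54.7]
```

```bash
python3 -m jog '{"xyz":[[-35,0,-5],[-35,0,-5],[-35,0,-5],[-35,0,-5],[-35,0,-5]],"roll":[0.7,0,0,0,0],"gripper":[0,0,0,0,0]}' && python3 -m jog '{"xyz":[[-35,0,-5],[-35,0,-5],[-35,0,-5],[-35,0,-5],[-35,0,-5]],"roll":[0,0,0,0,0],"gripper":[0,0,0,0,0]}' ; python3 -c "
from h import *
show([-42,0,140])"
```

```text
time: 1.33
ee_pos: [0.3111, -0.3433, 0.255]
orientation: [0.201, -0.678, 0.678, -0.2]
wrist_force: [0.9, -0.5, -0.6]
gripper_width: -0.0002
time: 1.75
ee_pos: [0.4496, -0.2195, 0.2564]
orientation: [0.2, -0.677, 0.679, -0.201]
wrist_force: [-0.0, -0.3, 0.0]
gripper_width: -0.0
t 1.75 tip tray mm [-62.9  -1.3 231.4] F [-0.2 -0.3  0. ] w -0.0
heading x,z in tray deg [179.7, -90.3]
tool shift mm [-20.9  91.4  -1.8]
```

```bash
python3 -m jog '{"xyz":[[-4,20,0],[-4,28,0],[-4,28,0],[0,25,0],[0,0,0]],"roll":[0,0,0,0,0],"gripper":[0,0,0,0,0]}' ; python3 - <<'E'
from h import *
show([-20,0,130])
for c in("side","top"): 
    i=env.get_image(c); i=i[150:350,130:350] if c=="side" else i[130:330,225:445]
    cv2.imwrite(f"pics/{c}1.png",cv2.resize(i,None,fx=3,fy=3,interpolation=cv2.INTER_CUBIC))
E
```

```text
time: 2.17
ee_pos: [0.4664, -0.2067, 0.1535]
orientation: [0.201, -0.675, 0.679, -0.205]
wrist_force: [-0.6, 0.0, -1.2]
gripper_width: 0.0
t 2.17 tip tray mm [-4.180e+01  1.000e-01  1.285e+02] F [-0.5  0.4 -1.2] w 0.0
heading x,z in tray deg [-179.8, -89.8]
tool shift mm [-21.8  -1.4   0.2]
```

View pics/side1.png

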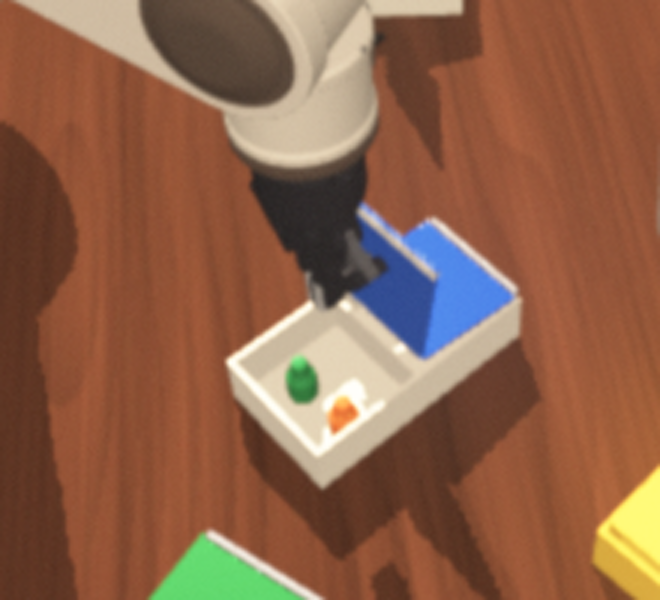

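View pics/top1.png

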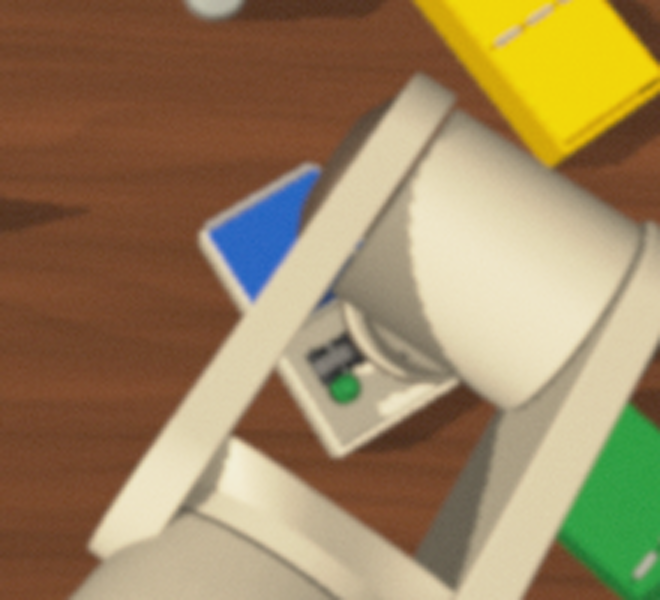

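The side view (3x) has the closed fingertip at about (320,300), in front of the blue panel and below its white edge (360–437, 210–275). The top view is mostly hidden by the arm. Next I push along an arc.

```bash
python3 -m jog '{"xyz":[[-20,0,0],[-20,0,0],[-15,2,0],[-14,4,0],[-10,7,0]],"roll":[0,0,0,0,0],"gripper":[0,0,0,0,0]}' ; python3 - <<'E'
from h import *
show([47,0,105])
for c in("side",): 
    i=env.get_image(c); i=i[150:350,130:350] if c=="side" else i[130:330,225:445]
    cv2.imwrite(f"pics/{c}2.png",cv2.resize(i,None,fx=3,fy=3,interpolation=cv2.INTER_CUBIC))
E
```

```text
time: 2.68
ee_pos: [0.538, -0.1669, 0.1569]
orientation: [0.195, -0.671, 0.685, -0.208]
wrist_force: [-0.2, -0.1, 0.3]
gripper_width: 0.0
t 2.68 tip tray mm [ 40.2  -6.2 132. ] F [-0.2  0.1  0.3] w 0.0
heading x,z in tray deg [179.9, -90.1]
tool shift mm [-6.5 26.9 -6.9]
```

View pics/side2.png

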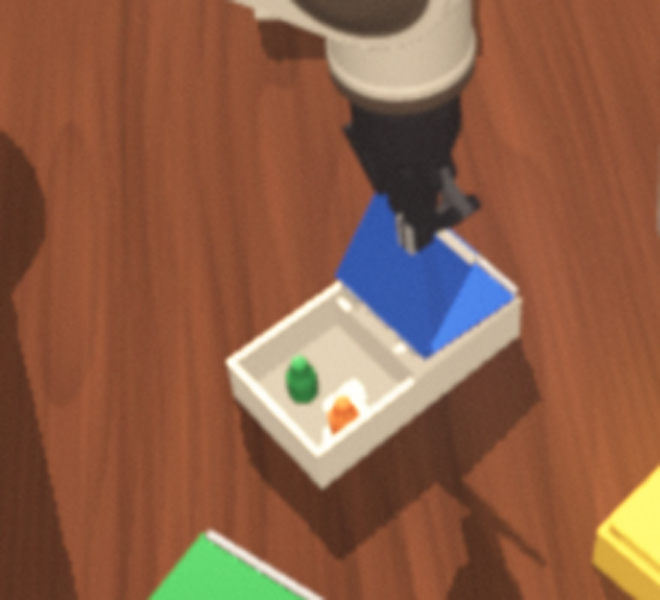

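Folding works: the panel now leans back about 35° from vertical, with the fingertip near its edge at side 3x (415,245). Now I go mainly down.

```bash
python3 -m jog '{"xyz":[[-4,10,-2],[-4,12,-2],[-4,14,-2],[-3,14,0],[0,8,0]],"roll":[0,0,0,0,0],"gripper":[0,0,0,0,0]}' ; python3 - <<'E'
from h import *
show([53,0,62])
for c in("side",): 
    i=env.get_image(c); i=i[150:350,130:350] if c=="side" else i[130:330,225:445]
    cv2.imwrite(f"pics/{c}3.png",cv2.resize(i,None,fx=3,fy=3,interpolation=cv2.INTER_CUBIC))
E
```

```text
time: 3.15
ee_pos: [0.55, -0.1532, 0.0943]
orientation: [0.195, -0.67, 0.685, -0.209]
wrist_force: [0.3, 0.4, 0.3]
gripper_width: -0.0
t 3.15 tip tray mm [57.7 -1.4 69.3] F [0.5 0.2 0.3] w -0.0
heading x,z in tray deg [180.0, -90.1]
tool shift mm [ 4.8  7.2 -1.6]
```

View pics/side3.png

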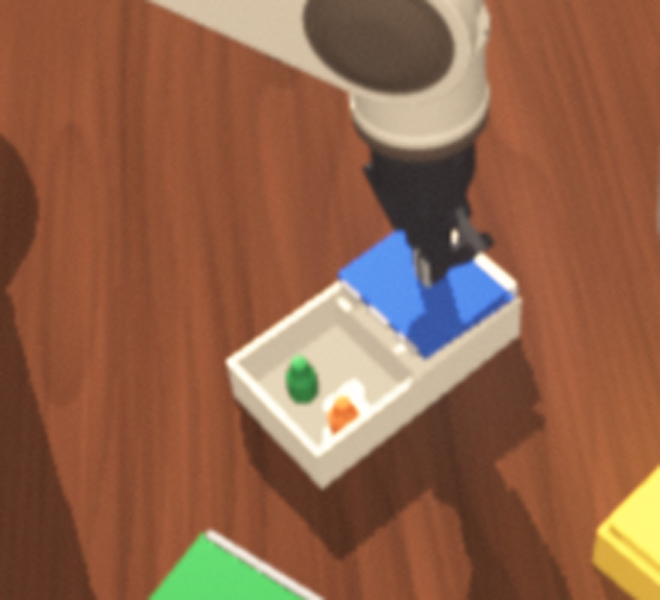

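The panel is almost flat and the finger is above mid-pair, at side 3x (428,280). I press down in small steps.

```bash
python3 -m jog '{"xyz":[[2,3,0],[2,3,0],[0,2,0]],"roll":[0,0,0],"gripper":[0,0,0]}' ; python3 -c "
from h import *
show([53,0,58])"
```

```text
time: 3.45
ee_pos: [0.5453, -0.1559, 0.0842]
orientation: [0.195, -0.671, 0.684, -0.208]
wrist_force: [0.4, 0.7, 1.4]
gripper_width: 0.0001
t 3.45 tip tray mm [52.2 -1.  59.2] F [0.7 0.4 1.4] w 0.0
heading x,z in tray deg [179.9, -90.1]
tool shift mm [-0.8  1.2 -1. ]
```

```bash
python3 -m jog '{"xyz":[[0,2,0],[0,1,0]],"roll":[0,0],"gripper":[0,0]}' ;python3 -m jog '{"xyz":[[0,1,0],[0,1,0]],"roll":[0,0],"gripper":[0,0]}'
```

```text
time: 3.62
ee_pos: [0.5454, -0.1563, 0.0825]
orientation: [0.195, -0.671, 0.685, -0.208]
wrist_force: [-7.7, 6.5, 18.2]
gripper_width: -0.0001
time: 3.78
ee_pos: [0.5454, -0.1562, 0.0827]
orientation: [0.194, -0.671, 0.685, -0.208]
wrist_force: [-5.7, 3.9, 11.7]
gripper_width: 0.0002
```

The pair bottomed out at tip height 57.5 mm with 12–18 N. I'll retract and check.

```bash
python3 -m jog '{"xyz":[[0,-20,0],[0,-35,0],[0,-35,0],[0,-35,0],[30,-20,0]],"roll":[0,0,0,0,0],"gripper":[0,0,0,0,0]}' && python3 -m jog '{"xyz":[[40,0,0],[40,0,0],[40,0,0],[40,0,0],[40,0,0]],"roll":[0,0,0,0,0],"gripper":[0,0,0,0,0]}' && python3 -m jog '{"xyz":[[40,0,0],[40,0,0],[40,0,0],[30,0,0],[0,0,0]],"roll":[0,0,0,0,0],"gripper":[0,0,0,0,0]}'
python3 - <<'E'
from h import *
show()
ims=[]
for c in("side","top"):
    i=env.get_image(c);cv2.imwrite(f"pics/{c}4.png",i)
    i=i[190:320,190:320] if c=="side" else i[165:295,270:400]
    ims.append(cv2.resize(i,None,fx=3,fy=3,interpolation=cv2.INTER_CUBIC))
    for l in("blue_edge","blue_tray","grey_edge","tumbler_center"):
        print(c,l,[(round(d['p'],2),[round(float(v)) for v in d['location']]) for d in env.place_of(c,l)][:4])
cv2.imwrite("pics/fin.png",np.hstack(ims))
E
```

```text
time: 4.2
ee_pos: [0.5158, -0.1691, 0.2293]
orientation: [0.196, -0.672, 0.683, -0.207]
wrist_force: [1.5, -0.7, 1.5]
gripper_width: -0.0002
time: 4.62
ee_pos: [0.3449, -0.2812, 0.235]
orientation: [0.196, -0.668, 0.686, -0.212]
wrist_force: [0.5, -1.4, 0.1]
gripper_width: -0.0001
time: 5.03
ee_pos: [0.2079, -0.3687, 0.2354]
orientation: [0.195, -0.665, 0.689, -0.21]
wrist_force: [0.9, -0.1, -1.1]
gripper_width: -0.0001
t 5.03 tip tray mm [-346.6    5.3  210.4] F [ 0.7 -0.6 -1.1] w -0.0
heading x,z in tray deg [-179.9, -90.0]
side blue_edge [(0.88, [350, 340]), (0.69, [285, 236])]
side blue_tray [(0.7, [259, 268]), (0.64, [378, 323]), (0.57, [190, 392])]
side grey_edge [(0.61, [258, 90])]
side tumbler_center [(0.78, [364, 212])]
top blue_edge [(0.92, [481, 338]), (0.84, [429, 166])]
top blue_tray [(0.94, [400, 141]), (0.71, [444, 308]), (0.6, [331, 234])]
top grey_edge [(0.87, [120, 186])]
top tumbler_center [(0.63, [299, 120])]
```

View pics/fin.png

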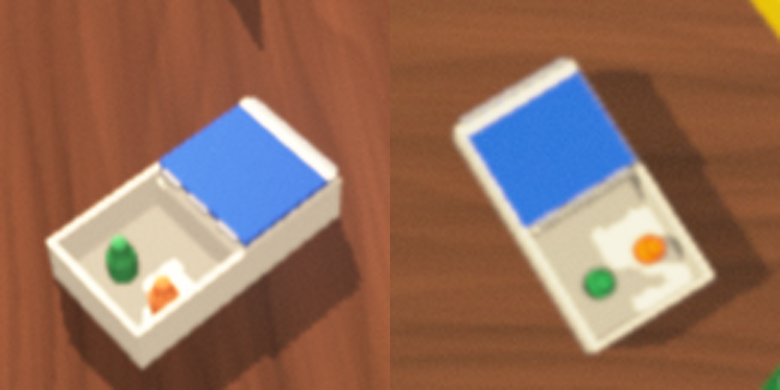

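View pics/top4.png

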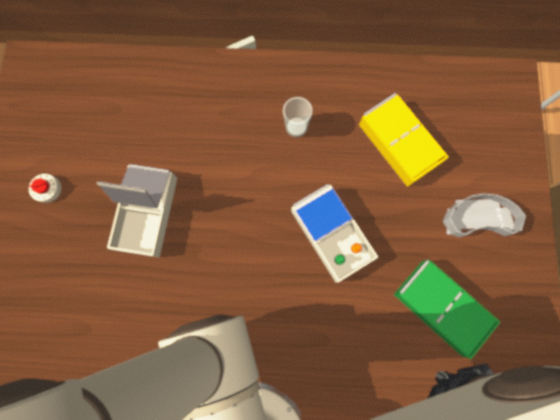

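```bash
python3 - <<'E'
from h import *
f=lambda s,t:np.round(1e3*(T.T@(tri((190+s[0]/3,190+s[1]/3),(270+t[0]/3,165+t[1]/3))-C)),1)
print('foldL',f((160,165),(137,227)),'foldR',f((244,243),(247,163)),'edgeL',f((247,98),(65,130)),'edgeR',f((337,178),(185,60)))
a=cv2.imread('pics/top0.png').astype(int);b=cv2.imread('pics/top4.png').astype(int)
print('diff tumbler/grey',abs(a-b)[90:145,275:320].mean(),abs(a-b)[155:265,90:185].mean())
E
```

```text
foldL [ 4.8 49.9 51.7] foldR [  3.9 -53.5  55.4] edgeL [104.1  57.4  48.5] edgeR [101.4 -56.4  53.6]
diff tumbler/grey 1.852121212121212 1.7719936204146731
```

The pair lies flat: the fold is at tray x ≈ 4 and the edge at ≈ 102, with z 48–55 mm. The tumbler and grey cover look unchanged, and the arm is clear. I'm handing it in.

```bash
python3 -c "
from plant import env
print(env.sign_off())"
```

```text
the job is handed in; nothing more can be done
None
```

The blue cover is open: I pushed its front panel over backwards with the closed fingers and pressed the folded pair down onto the rear half of the tray. I then backed the arm clear and handed the job in at about 5 s on the clock; `sign_off` reports no verdict.

- **Pressing:** the readings were 12–18 N upward at the wrist, and the pair bottomed out with the fingertip at about 57.5 mm (fully folded height is 58 mm).
- **Final position:** triangulated by eye from both cameras, the fold is at tray x ≈ 4 mm and the free edge at about 102 mm. Heights came out at z 48–55 mm, a few mm below the nominal 58 mm. The spread fits the calibration and my pixel picking.
- **Other objects:** comparing the top pictures from before and after, the tumbler and grey cover show no visible change. Nothing else was touched as far as I can see.
- **Detector misses:** in the last pictures `place_of` found the blue edge only in the side view, at (285,236). In the top view it reported only the green and yellow look-alikes, so I judged that view from the picture itself.

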